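# Slide the fired clay test pieces from the scoop tray into the bowl

## Task

Take the loaded scoop tray off its sloped rest by the fin of its handle, bring its open mouth close above the wide clay bowl (the one standing alone near the beaker, not those on the boards) and tip it until all five clay pieces have slid into the bowl, without touching the pieces with the fingers and without letting them fall hard from high up. Then put the empty tray back on the sloped rest as it lay, mouth end up, pushed down fully home against the ledge at the low end, and let go. Leave the bowl, the beaker, the jar and the brush where they stand.

Things in the scene. Friction and masses are not known exactly. Their poses are not given: they have to be found in the camera images.
- tray: Aluminium scoop tray 180 mm long (x), 96 wide (y), floor 4 mm, walls 5 mm thick and 24 high on both sides and the back; the front (+x) is the open mouth. Over its middle a fixed handle: side posts, a crossbar (60 to 68 mm high) and on it an upright wooden fin. About 0.26 kg (varies). Origin: centre of the underside, z out of the tray. Starts mouth end up on the rest, 10 mm short of the ledge.
- tray_grip (a point): Middle of the fin, 84 mm above the tray's underside; axes as the tray's. The fin is 50 mm long (tray x), 16 mm thick (y) and stands from 68 to 102 mm above the underside; pinch it across its thickness.
- tray_lip (a point): Middle of the mouth's edge, at the top of the tray's floor: 90 mm ahead (+x) of the tray's origin, 4 mm above the underside.
- piece0: Fired clay block 26 x 26 x 16 mm, about 22 g, loose in the tray; origin at its centre, z through its thickness.
- piece1: Fired clay disc, 28 mm across, 16 mm thick, about 22 g, loose in the tray; origin at its centre, z through its thickness.
- piece2: Fired clay block 26 x 26 x 16 mm, about 22 g, loose in the tray; origin at its centre, z through its thickness.
- piece3: Fired clay disc, 28 mm across, 16 mm thick, about 22 g, loose in the tray; origin at its centre, z through its thickness.
- piece4: Fired clay block 26 x 26 x 16 mm, about 22 g, loose in the tray; origin at its centre, z through its thickness.
- bowl: Wide open clay bowl, 180 mm across the rim, 70 mm high, wall 6 mm, about 0.7 kg, loose on the table near the beaker (either may be the nearer to the rest). Origin: centre of its underside. The slimmer, taller vessel is the beaker.
- rest: Fixed plywood rest; sloping top 200 mm long, 70 wide, rising at 22 degrees towards its own +x; a ledge 16 mm high and 100 wide crosses its low (-x) end. Slope surface 50 mm above the table over the origin. Origin: on the table under the slope's middle; z vertical, x level and uphill, the way the tray's mouth faces.
- rest_home (a point): Point on the slope surface where the tray's origin lies when the tray is fully home, its back end touching the ledge. Axes as the rest's (level).
- beaker: Bystander: slim clay beaker 64 mm across, 80 mm high, origin at the centre of its underside.
- glaze_jar: Bystander: white closed jar 64 mm across, 85 mm high, origin at the centre of its underside.
- brush: Bystander: brush about 200 mm long, lying on the table along its own x; origin underneath it.
There are look-alikes about, which are no part of the job. There is more than one size of the rest; the job needs the smaller.

How it is judged:
By the outcome, as a careful person would: the job done as asked, in the order asked, and still so for the second after the job is handed in, with the robot touching nothing.
It also fails if it takes over 50 s, if anything falls off the work surface, if the arm or the gripper's body presses on something with over 40 N, if the wrist force passes 120 N, or if a joint passes its speed limit or range.

## Robot

A 6-joint arm with a two-finger parallel gripper is mounted at the origin on the work surface. World frame = base frame: x ahead of the robot, y to its left, z up, the work surface at z = 0. Lengths are in m, angles in rad, forces in N, time in s.
With the tool pointing down it reaches from about 0.375 to 0.925 m from the base axis. Payload 5.7 kg.
Tool frame: the origin (TCP) lies midway between the tips of the shut fingers; the grasp point (between the pads) lies 19 mm behind it; z points along the fingers, y is the line along which they close (so a half turn about z gives the same grasp; the last joint's range is limited). The gripper opens to 88 mm and grips with 3 to 60 N. Pads are 20 mm wide; open, the fingers measure 115 mm over their backs; the gripper's body (75 mm by 178 mm) begins 61 mm behind the grasp point.
Start: joints at [-1.238, 0.359, 1.51, -0, 1.272, -0.115], TCP at [0.26, -0.541, 0.223] pointing down, gripper open.
Joint ranges: [-2.97, 2.97], [-1.01, 2.36], [0.21, 2.38], [-0.96, 4.11], [0.2, 2.71], [-2.98, 2.98]. Speed limits (rad/s): [2.39, 2.39, 3.14, 3.14, 3.14, 3.14].

## Interface

Orientations are given as [roll, pitch, yaw] about the fixed x, y, z axes, in that order (R = Rz(yaw) Ry(pitch) Rx(roll)).
In Python, from cell import arm gives the robot as it stands.
- The arm moves only by the tool step_arm, never from a script. Its argument "moves" is a list of rows, each a list of 7 numbers: the shift along the tool's x, y, z in mm, then the turn, a rotation vector about the tool's x, y, z in degrees, then the closure, from 0 (fully open) to 1 (shut). In form: [[x, y, z, ax, ay, az, fingers], ...]. A call has 1 to 5 rows; each row is the pose to reach, as a shift and turn from the pose commanded when the call began, along the tool's axes at that moment; what a row does not reach only later rows make up. A row lasts 1/12 s, in which the tool goes at most 41.7 mm and 7.16 degrees, less where a joint would pass 70% of its speed; a pose out of reach is approached as far as the arm can. A call with a gripper value outside its range is refused whole. The fingers move at their own pace and stop on an object; the grip force is fixed at half the most. Time passes only in rows, so rows that repeat a pose let the fingers close. It gives the time, the measured TCP pose, the force, the opening and the grip force at its end, in the units of the state.
- arm.get_state(): the state, without advancing time (a new reading comes with each control period).
- arm.grab_frame(name): name is "scene" or "side" or "wrist"; returns (picture, depth): 480x640x3 uint8, red, green, blue; 480x640 float32, m along the optical axis (not along the pixel's ray), 0 where there is no reading.
- arm.calibration(name): a dict with "mtx" (3x3 intrinsics, pixels), "world_to_cam" (4x4, takes a point from world to camera coordinates). Camera axes: x right, y down, z forward; pixel columns grow to the right and rows downward; lengths in m; the calibration is good to about 2 mm. A picture is of the moment at which its call begins: read the wrist's pose just before it. calibration takes no time and is no camera call; for the wrist camera it gives the pose at the moment of the call.
- arm.hand_in(): hands the job in; it is judged then, once.
Trained networks look in the newest picture that a camera, given by its name, has taken for a name from the list of things; names that differ only in an ending like _2 or _b are one class to them, and where a whole thing is asked for, a point or a joint stands for the part that bears it (a point fixed in the world has none). Each returns a list of dicts, best first, with "confidence" (0 to 1); they miss things now and then, are a little off and sometimes report something else, mostly with a low value. They report only what shows in the picture. A call takes as long as a camera call. They do not tell look-alikes from the thing itself.
- arm.find_in(query, camera): "rect" ([centre column, centre row, width, height] in pixels, round what is visible of it).
- arm.masks_of(query, camera): "pixels" (480x640 bool, what is visible of it) and "rect" ([centre column, centre row, width, height] in pixels, round what is visible of it).
- arm.landmark_of(query, camera): "point" ([column, row] in pixels: a listed point, or the origin of a listed thing).
The state is a dict: "clock": time; "joints": joint angles; "joint_vel": joint speeds; "effort": joint torques, N m; "ee_pos": TCP position; "orientation": TCP orientation; "ft_force": force on the tool from outside, world axes, zero at the start; "wrist_torque": the same for the moment, N m; "opening": finger opening in m; "grasp_force": force on a finger pad.
Only numpy, scipy, OpenCV 4.12 (cv2) and the standard library are available. Lean on these libraries where they do the work, as an engineer would, in place of code of your own. Each camera call takes 0.05 s, during which the arm holds its last target. There are 200 camera calls.

## Working session

There is one attempt and no reset: what is moved stays moved. The work goes in short steps, Python scripts to look and compute and a tool call to move; the robot and the scene stay as the last step left them, time stands still between calls to the robot, and variables do not carry over. Pictures are saved under pics/ and viewed, at most 10 in all, crops included, and the job is handed in when it is done.

Besides the shell and the picture viewer there is one more tool, called after ">>>" by a JSON object that holds its "op" and its "data", one argument or row to a line. step_arm: Moves the arm, as the interface text tells. Its arguments: {"type":"object","properties":{"moves":{"type":"array"}},"required":["moves"]}

```bash
mkdir -p pics; ls
python3 - <<'E'
from cell import arm
import cv2,numpy as np
fs=[]
for c in("scene","side"):
    p,d=arm.grab_frame(c); fs.append(p); np.savez(f'pics/{c}0.npz',p=p,d=d)
    k=arm.calibration(c); print(c,np.round(k['mtx'],1).tolist(),np.round(k['world_to_cam'],3).tolist())
    cv2.imwrite(f'pics/{c}0.png',p[:,:,::-1])
    for q in("tray","rest","bowl","beaker","tray_grip","tray_lip","rest_home"):
        try:
            print(c,q,[(np.round(r['point']).tolist(),round(r['confidence'],2)) for r in arm.landmark_of(q,c)])
        except Exception as e: print(q,e)
E
```

```text
pics
scene [[611.3, 0.0, 320.2], [0.0, 611.3, 244.5], [0.0, 0.0, 1.0]] [[-0.369, 0.929, -0.017, 0.147], [0.667, 0.252, -0.701, -0.279], [-0.647, -0.269, -0.713, 1.736], [0.0, 0.0, 0.0, 1.0]]
scene tray [([408.0, 281.0], 0.71), ([415.0, 275.0], 0.48)]
scene rest [([460.0, 226.0], 0.64), ([408.0, 300.0], 0.57)]
scene bowl [([208.0, 228.0], 0.64), ([426.0, 258.0], 0.39)]
scene beaker []
scene tray_grip [([426.0, 258.0], 0.63)]
scene tray_lip [([374.0, 256.0], 0.83)]
scene rest_home [([469.0, 207.0], 0.81)]
side [[478.5, 0.0, 319.4], [0.0, 478.5, 239.9], [0.0, 0.0, 1.0]] [[0.993, -0.115, -0.008, -0.507], [-0.07, -0.552, -0.831, 0.136], [0.091, 0.826, -0.556, 1.16], [0.0, 0.0, 0.0, 1.0]]
side tray [([304.0, 214.0], 0.72), ([315.0, 209.0], 0.7)]
side rest [([213.0, 222.0], 0.91), ([310.0, 226.0], 0.71)]
side bowl [([320.0, 363.0], 0.57), ([317.0, 301.0], 0.53)]
side beaker [([318.0, 302.0], 0.98)]
side tray_grip [([307.0, 185.0], 0.87), ([376.0, 215.0], 0.24)]
side tray_lip [([307.0, 217.0], 0.76), ([313.0, 206.0], 0.72), ([377.0, 216.0], 0.35)]
side rest_home [([215.0, 203.0], 0.76), ([305.0, 218.0], 0.33)]
```

View pics/scene0.png

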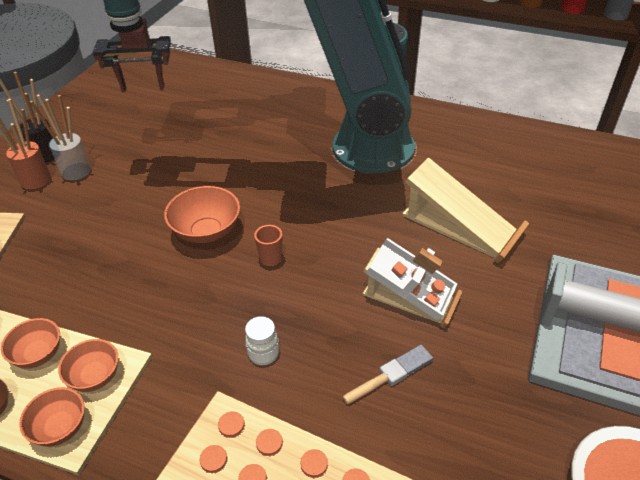

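View pics/side0.png

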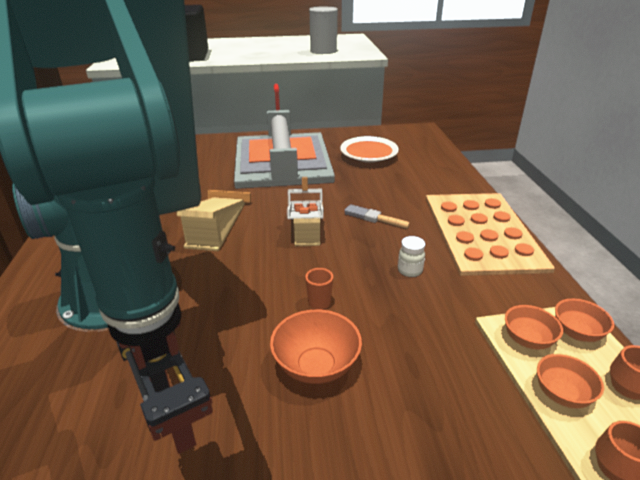

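The scene view shows the loaded tray on the smaller rest at about (410,285), with its mouth facing the bowl at (203,215). The beaker is at (268,245), the jar at (262,340) and the brush at (390,375). The larger rest at (465,210) is empty. The side view agrees: tray at (306,210), beaker at (319,290), bowl at (316,350). Next I'll measure from depth.

```bash
cat > h.py <<'E'
import numpy as np
from cell import arm
from scipy.spatial.transform import Rotation as R
def cloud(c,d,k=None):
    k=k or arm.calibration(c); K=k['mtx'];T=np.linalg.inv(k['world_to_cam'])
    v,u=np.mgrid[:480,:640]
    P=np.stack([(u-K[0,2])/K[0,0]*d,(v-K[1,2])/K[1,1]*d,d],-1)
    return P@T[:3,:3].T+T[:3,3]
def tri(pts):
    A=[]
    for c,p in pts:
        k=arm.calibration(c);M=k['mtx']@k['world_to_cam'][:3]
        A+=[p[0]*M[2]-M[0],p[1]*M[2]-M[1]]
    A=np.array(A);return np.linalg.lstsq(A[:,:3],-A[:,3],rcond=None)[0]
E
python3 - <<'E'
from h import *
from scipy.optimize import least_squares
S={c:(np.load(f'pics/{c}0.npz')) for c in('scene','side')}
W={c:cloud(c,S[c]['d']) for c in S}
for n,a,b in(("grip",(426,258),(307,185)),("lip",(374,256),(307,217)),("lip2",(374,256),(313,206)),("tray",(408,281),(304,214))):
    print(n,tri([('scene',a),('side',b)]).round(3))
def fitc(Q,r=None):
    f=lambda x:np.hypot(Q[:,0]-x[0],Q[:,1]-x[1])-x[2]
    return least_squares(f,[*Q[:,:2].mean(0),.05],loss='soft_l1',f_scale=.003).x.round(4)
for c,boxes in(('scene',{'bowl':(160,185,246,248),'beaker':(250,220,290,270),'jar':(240,312,285,368)}),('side',{'bowl':(262,306,368,392),'beaker':(300,264,338,308)})):
    for n,(a,b,e,g) in boxes.items():
        Q=W[c][b:g,a:e].reshape(-1,3);ok=(S[c]['d'][b:g,a:e].ravel()>0)&(Q[:,2]>.012);Q=Q[ok]
        top=np.percentile(Q[:,2],99);rim=Q[Q[:,2]>top-.006]
        print(c,n,'top',top.round(3),'fit',fitc(rim),len(rim))
# tray region
for c,(a,b,e,g) in(('scene',(360,235,465,330)),('side',(283,175,328,248))):
    Q=W[c][b:g,a:e].reshape(-1,3);ok=(S[c]['d'][b:g,a:e].ravel()>0)&(Q[:,2]>.02);Q=Q[ok]
    print(c,len(Q),np.percentile(Q,[1,50,99],axis=0).round(3).tolist())
    f=Q[Q[:,2]>.128];print(' high',len(f),f.mean(0).round(3),f.min(0).round(3),f.max(0).round(3))
print(W['side'][180:212:4,302:312:3].round(3).tolist())
s=arm.get_state();print(s['clock'],s['ee_pos'],s['orientation'])
E
```

```text
grip [0.502 0.272 0.134]
lip [0.493 0.161 0.092]
lip2 [0.514 0.168 0.118]
tray [0.495 0.243 0.049]
scene bowl top 0.071 fit [ 0.4704 -0.2727  0.0857] 453
scene beaker top 0.082 fit [ 0.4988 -0.0853  0.0294] 150
scene jar top 0.088 fit [0.745  0.0132 0.0196] 454
side bowl top 0.073 fit [ 0.472  -0.2767  0.0858] 812
side beaker top 0.084 fit [ 0.5003 -0.0889  0.0291] 168
scene 4293 [[0.445, 0.159, 0.022], [0.505, 0.262, 0.066], [0.551, 0.35, 0.15]]
 high 300 [0.503 0.278 0.141] [0.487 0.25  0.128] [0.511 0.306 0.158]
side 1517 [[0.448, 0.151, 0.021], [0.498, 0.219, 0.064], [0.584, 0.529, 0.152]]
 high 76 [0.499 0.255 0.143] [0.491 0.244 0.128] [0.508 0.28  0.158]
[[[0.493, 0.259, 0.151], [0.501, 0.253, 0.153], [0.531, 0.51, 0.023], [0.542, 0.521, 0.017]], [[0.492, 0.252, 0.142], [0.501, 0.256, 0.139], [0.531, 0.52, 0.003], [0.542, 0.523, 0.001]], [[0.491, 0.249, 0.131], [0.5, 0.25, 0.13], [0.529, 0.496, 0.001], [0.539, 0.489, 0.003]], [[0.506, 0.466, 0.002], [0.516, 0.468, 0.001], [0.526, 0.462, 0.003], [0.536, 0.466, 0.0]], [[0.504, 0.436, 0.004], [0.514, 0.437, 0.003], [0.523, 0.432, 0.004], [0.533, 0.435, 0.002]], [[0.502, 0.414, 0.001], [0.511, 0.414, 0.001], [0.521, 0.409, 0.002], [0.524, 0.337, 0.042]], [[0.493, 0.297, 0.053], [0.505, 0.33, 0.033], [0.511, 0.298, 0.051], [0.52, 0.292, 0.053]], [[0.487, 0.21, 0.089], [0.495, 0.211, 0.088], [0.504, 0.21, 0.088], [0.515, 0.246, 0.066]]]
0.8 [ 0.25979438 -0.5408629   0.2226636 ] [3.14156463e+00 7.71817396e-07 4.47767836e-01]
```

```bash
cat >> h.py <<'E'
# boxes in tray frame: centre, half size
BOX=[((0,0,.002),(.09,.048,.002)),((0,.0455,.012),(.09,.0025,.012)),((0,-.0455,.012),(.09,.0025,.012)),
     ((-.0875,0,.012),(.0025,.048,.012)),((0,0,.064),(.004,.048,.004)),((0,0,.085),(.025,.008,.017))]
def sdf(q):
    out=[]
    for c,h in BOX:
        e=np.abs(q-np.array(c))-h
        out.append(np.linalg.norm(np.maximum(e,0),axis=1)+np.minimum(e.max(1),0))
    return np.min(out,0)
def fit_tray(Q,p0,fixpitch=None):
    from scipy.optimize import least_squares
    def tf(p): return (Q-p[:3])@R.from_euler('zyx',[p[3],p[4],0]).as_matrix()
    f=lambda p:sdf(tf(p))
    r=least_squares(f,p0,loss='cauchy',f_scale=.002,x_scale=[.01,.01,.01,.1,.1])
    return r.x,np.median(np.abs(f(r.x)))
def near(W,d,c,rad=.14):
    return W[(d>0)&(np.linalg.norm(W-c,axis=-1)<rad)&(W[...,2]>.03)]
E
python3 - <<'E'
from h import *
S={c:(np.load(f'pics/{c}0.npz')) for c in('scene','side')}
c0=np.array([.5,.25,.07])
Qs={c:near(cloud(c,S[c]['d']),S[c]['d'],c0) for c in S}
Qs['both']=np.vstack(list(Qs.values()))
for c,Q in Qs.items():
    best=min((fit_tray(Q,[.5+a,.25+b,.055,y,np.radians(-22)]) for a in(-.01,.01) for b in(-.01,.01) for y in(-1.7,-1.5)),key=lambda t:t[1])
    p=best[0];M=R.from_euler('zyx',[p[3],p[4],0])
    print(c,p[:3].round(4),np.degrees(p[3:]).round(2),best[1].round(4),'grip',(p[:3]+M.apply([0,0,.084])).round(4),'lip',(p[:3]+M.apply([.09,0,.004])).round(4))
E
```

```text
scene [0.4997 0.2681 0.0484] [-91.97  -1.  ] 0.0072 grip [0.4982 0.2681 0.1324] lip [0.4965 0.1782 0.0524]
side [0.5006 0.2519 0.0606] [-104.62   -1.59] 0.0103 grip [0.4983 0.2519 0.1446] lip [0.4778 0.1648 0.064 ]
both [0.4985 0.2597 0.0529] [-91.21  -0.27] 0.0092 grip [0.4981 0.2597 0.1369] lip [0.4966 0.1698 0.0569]
```

Run:
```python
import h
from h import *
from scipy.optimize import least_squares
S={c:(np.load(f'pics/{c}0.npz')) for c in('scene','side')}
c0=np.array([.5,.25,.07])
h.BOX.append(((0.01,0,-.03),(.10,.035,.0299)))
h.BOX.append(((0,.046,.04),(.006,.003,.028)));h.BOX.append(((0,-.046,.04),(.006,.003,.028)))
Qs={c:near(cloud(c,S[c]['d']),S[c]['d'],c0) for c in S}
Qs['both']=np.vstack(list(Qs.values()))
for c,Q in Qs.items():
  def f(p): return sdf((Q-p[:3])@R.from_euler('zyx',[p[3],np.radians(-22),0]).as_matrix())
  best=min((least_squares(f,[.5+a,.25+b,.055+z,y],loss='cauchy',f_scale=.002,x_scale=[.01,.01,.01,.1]) for a in(-.01,.01) for b in(-.02,0,.02) for z in (0,.01) for y in(-1.65,-1.5)),key=lambda r:r.cost)
  p=best.x;M=R.from_euler('zyx',[p[3],np.radians(-22),0])
  print(c,len(Q),p[:3].round(4),np.degrees(p[3]).round(2),np.median(np.abs(f(p))).round(4),'grip',(p[:3]+M.apply([0,0,.084])).round(4),'lip',(p[:3]+M.apply([.09,0,.004])).round(4))
```

```text
scene 3854 [0.4981 0.2654 0.0805] -87.54 0.0063 grip [0.4667 0.2654 0.1584] lip [0.5002 0.1755 0.0856]
side 1236 [0.5055 0.2712 0.0879] -99.48 0.0055 grip [0.474  0.2712 0.1658] lip [0.4902 0.1824 0.0861]
both 5090 [0.4982 0.271  0.0814] -88.12 0.0066 grip [0.4667 0.271  0.1593] lip [0.4994 0.1811 0.0862]
```

```bash
sed -i "s/'zyx'/'ZYX'/" h.py
python3 - <<'E'
import h
from h import *
from scipy.optimize import least_squares
S={c:(np.load(f'pics/{c}0.npz')) for c in('scene','side')}
c0=np.array([.5,.25,.07])
h.BOX.append(((0.01,0,-.03),(.10,.035,.0299)))
h.BOX.append(((0,.046,.04),(.006,.003,.028)));h.BOX.append(((0,-.046,.04),(.006,.003,.028)))
Qs={c:near(cloud(c,S[c]['d']),S[c]['d'],c0) for c in S}
Qs['both']=np.vstack(list(Qs.values()))
for c,Q in Qs.items():
  best=min((fit_tray(Q,[.5+a,.25+b,.055,y,-.38]) for a in(-.01,.01) for b in(-.02,0,.02) for y in(-1.65,-1.5)),key=lambda r:r[1])
  p=best[0];M=R.from_euler('ZYX',[p[3],p[4],0])
  print(c,len(Q),p[:3].round(4),np.degrees(p[3:]).round(2),best[1].round(4),'grip',(p[:3]+M.apply([0,0,.084])).round(4),'lip',(p[:3]+M.apply([.09,0,.004])).round(4))
E
```

```text
scene 3854 [0.4963 0.2477 0.0544] [-94.31 -19.92] 0.0014 grip [0.4984 0.2762 0.1334] lip [0.49   0.1647 0.0888]
side 1236 [0.4983 0.247  0.0611] [-94.69 -16.23] 0.0025 grip [0.5002 0.2704 0.1417] lip [0.4913 0.162  0.0901]
both 5090 [0.4967 0.2465 0.0554] [-93.79 -19.71] 0.0016 grip [0.4985 0.2748 0.1344] lip [0.4911 0.1633 0.0895]
```

```bash
cat >> h.py <<'E'
FLIP=R.from_euler('y',180,degrees=True)
def trayrot(yaw,up): return R.from_euler('ZYX',[yaw,-up,0],degrees=True)   # up: mouth-up deg
def state():
    s=arm.get_state();return s,np.array(s['ee_pos']),R.from_euler('xyz',s['orientation'])
def plan(pts,start=None):
    """pts: list of (pos, Rtool); prints each leg in previous tool axes"""
    if start is None: s,p,r=state();start=(p,r)
    for P,Q in pts:
        p,r=start;d=r.inv().apply(np.array(P)-p)*1000;w=(r.inv()*Q).as_rotvec(degrees=True)
        print(d.round(1),w.round(2),'| len',np.linalg.norm(d).round(),np.linalg.norm(w).round(1));start=(P,Q)
TH=.071  # TCP height above tray underside
E
python3 - <<'E'
from h import *
T=trayrot(-94.3,22);o=np.array([.4965,.2475,.0555]);g=T*FLIP
pre=o+T.apply([0,0,TH+.09])
print(pre,o+T.apply([0,0,TH]))
s,p,r=state()
from scipy.spatial.transform import Slerp
mid=np.array([.42,-.1,.33])
sl=Slerp([0,1],R.concatenate([r,g]))
pts=[p+(mid-p)*f for f in(.33,.67,1)]+[mid+(pre-mid)*f for f in(.33,.67,1)]
pts=[(q,sl((i+1)/6)) for i,q in enumerate(pts)]
plan(pts)
E
```

```text
[0.50102209 0.30764189 0.2047766 ] [0.49849421 0.2740222  0.12133005]
[ 110.6 -108.3  -35.4] [-1.92 -3.32 -9.88] | len 159.0 10.6
[128.9 -89.1 -46.9] [-1.92 -3.32 -9.88] | len 164.0 10.6
[135.1 -62.3 -55.6] [-1.92 -3.32 -9.88] | len 159.0 10.6
[131.2 -55.8  13.7] [-1.92 -3.32 -9.88] | len 143.0 10.6
[143.6 -33.7   4.5] [-1.92 -3.32 -9.88] | len 148.0 10.6
[142.9  -8.3  -4.5] [-1.92 -3.32 -9.88] | len 143.0 10.6
```

>>> {"op": "step_arm", "data": {
  "moves": [
    [22,-22,-7,-0.4,-0.7,-2,0],
    [44,-43,-14,-0.8,-1.3,-4,0],
    [66,-65,-21,-1.2,-2,-6,0],
    [88,-87,-28,-1.5,-2.7,-8,0],
    [111,-108,-35,-1.9,-3.3,-10,0]
  ]
}}

```text
clock: 1.22
ee_pos: [0.3131, -0.3941, 0.2579]
orientation: [3.113, 0.061, 0.623]
ft_force: [1.7, 0.2, 0.6]
opening: 0.088
grasp_force: 0.0
```

>>> {"op": "step_arm", "data": {
  "moves": [
    [26,-18,-9,-0.4,-0.7,-2,0],
    [52,-36,-19,-0.8,-1.3,-4,0],
    [77,-53,-28,-1.2,-2,-6,0],
    [103,-71,-38,-1.5,-2.7,-8,0],
    [129,-89,-47,-1.9,-3.3,-10,0]
  ]
}}

```text
clock: 1.63
ee_pos: [0.3677, -0.2441, 0.295]
orientation: [3.095, 0.125, 0.796]
ft_force: [1.1, 0.6, -0.4]
opening: 0.0879
grasp_force: 0.0
```

>>> {"op": "step_arm", "data": {
  "moves": [
    [27,-12,-11,-0.4,-0.7,-2,0],
    [54,-25,-22,-0.8,-1.3,-4,0],
    [81,-37,-33,-1.2,-2,-6,0],
    [108,-50,-44,-1.5,-2.7,-8,0],
    [135,-62,-56,-1.9,-3.3,-10,0]
  ]
}}

```text
clock: 2.05
ee_pos: [0.4199, -0.0984, 0.3308]
orientation: [3.09, 0.191, 0.97]
ft_force: [-0.3, -0.5, -0.4]
opening: 0.088
grasp_force: 0.0
```

>>> {"op": "step_arm", "data": {
  "moves": [
    [26,-11,3,-0.4,-0.7,-2,0],
    [52,-22,6,-0.8,-1.3,-4,0],
    [79,-33,8,-1.2,-2,-6,0],
    [105,-45,11,-1.5,-2.7,-8,0],
    [131,-56,14,-1.9,-3.3,-10,0]
  ]
}}

```text
clock: 2.47
ee_pos: [0.4455, 0.0362, 0.2888]
orientation: [3.096, 0.257, 1.146]
ft_force: [0.4, -0.9, -0.1]
opening: 0.0877
grasp_force: 0.0
```

>>> {"op": "step_arm", "data": {
  "moves": [
    [29,-7,1,-0.4,-0.7,-2,0],
    [58,-14,2,-0.8,-1.3,-4,0],
    [86,-20,3,-1.2,-2,-6,0],
    [115,-27,4,-1.5,-2.7,-8,0],
    [144,-34,4,-1.9,-3.3,-10,0]
  ]
}}

```text
clock: 2.88
ee_pos: [0.4718, 0.1756, 0.2466]
orientation: [3.114, 0.321, 1.326]
ft_force: [0.4, -0.3, -0.0]
opening: 0.0877
grasp_force: 0.0
```

>>> {"op": "step_arm", "data": {
  "moves": [
    [29,-2,-1,-0.4,-0.7,-2,0],
    [58,-3,-2,-0.8,-1.3,-4,0],
    [86,-5,-3,-1.2,-2,-6,0],
    [115,-7,-4,-1.5,-2.7,-8,0],
    [143,-8,-4.5,-1.9,-3.3,-9.9,0]
  ]
}}

```text
clock: 3.3
ee_pos: [0.4974, 0.3107, 0.2056]
orientation: [-3.139, 0.381, 1.509]
ft_force: [-0.4, 1.0, 0.1]
opening: 0.0876
grasp_force: 0.0
```

Run:
```python
import h
from h import *
import cv2
h.BOX.append(((0.01,0,-.03),(.10,.035,.0299)))
h.BOX.append(((0,.046,.04),(.006,.003,.028)));h.BOX.append(((0,-.046,.04),(.006,.003,.028)))
s,p,r=state();k=arm.calibration('wrist')
im,d=arm.grab_frame('wrist');cv2.imwrite('pics/w1.png',im[:,:,::-1])
W=cloud('wrist',d,k)
c=np.array([.4965,.2475,.07]);Q=near(W,d,c,.12)
Q=Q[(Q-np.array([.4965,.2475,.055]))@trayrot(-94.3,22).as_matrix()[:,2]<.106]
x,e=fit_tray(Q,[.4965,.2475,.055,np.radians(-94.3),-.38])
print(len(Q),x[:3].round(4),np.degrees(x[3:]).round(2),e)
print(s['joints'].round(2) if hasattr(s['joints'],'round') else s['joints'],p,np.degrees(s['orientation']))
for q in('tray_grip','tray_lip','rest_home'):
    print(q,[(np.round(a['point']).tolist(),round(a['confidence'],2)) for a in arm.landmark_of(q,'wrist')])
# projections
K=k['mtx'];T=k['world_to_cam']
M=R.from_euler('ZYX',[x[3],x[4],0])
for q in((0,0,.084),(.09,0,.004)):
    w=x[:3]+M.apply(q);cc=T[:3,:3]@w+T[:3,3];print('proj',(K@cc/cc[2])[:2].round())
```

```text
18659 [0.4962 0.2458 0.0569] [-94.96 -21.68] 0.001020197079590588
[ 0.63  0.51  1.37 -0.29  1.51  0.74] [0.49741648 0.31073265 0.2055565 ] [-179.83511132   21.81429975   86.47164648]
tray_grip [([320.0, 254.0], 0.62)]
tray_lip [([320.0, 313.0], 0.83)]
rest_home [([20.0, 198.0], 0.6)]
proj [322. 257.]
proj [319. 314.]
```

View pics/w1.png

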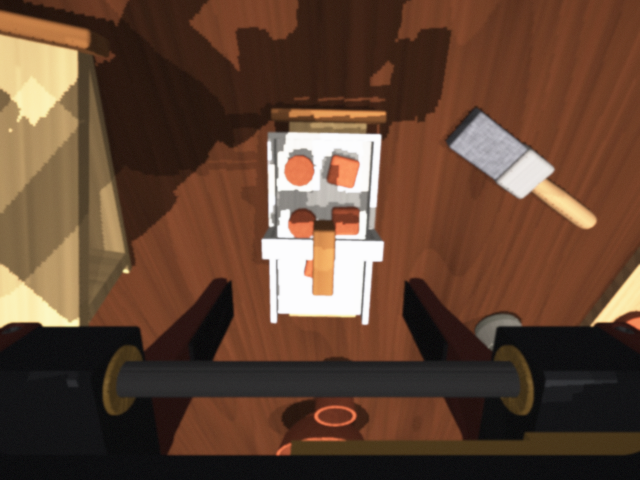

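The wrist picture shows the fin at (323,258), midway between the fingers, all five pieces in the tray, and the ledge gap at the top (328,120). The model fits to 1 mm, so I'll plan the descent.

Run:
```python
from h import *
T=trayrot(-95,21.8);o=np.array([.4962,.2458,.0567])
plan([(o+T.apply([0,0,TH+.04]),T*FLIP),(o+T.apply([0,0,TH]),T*FLIP)])
```

```text
[-3.6  4.3 50.8] [0.34 0.05 1.31] | len 51.0 1.4
[ 0. -0. 40.] [0. 0. 0.] | len 40.0 0.0
```

>>> {"op": "step_arm", "data": {
  "moves": [
    [-2,2,20,0.1,0,0.6,0],
    [-3.5,4.3,40,0.3,0,1.3,0],
    [-3.6,4.3,51,0.3,0,1.3,0],
    [-3.6,4.3,72,0.3,0,1.3,0],
    [-3.6,4.3,90,0.3,0,1.3,0]
  ]
}}

```text
clock: 3.92
ee_pos: [0.4992, 0.2707, 0.124]
orientation: [3.139, 0.38, 1.481]
ft_force: [0.4, 0.0, 0.8]
opening: 0.0881
grasp_force: 0.0
```

>>> {"op": "step_arm", "data": {
  "moves": [
    [0,0,0,0,0,0,0],
    [0,0,0,0,0,0,0.5],
    [0,0,0,0,0,0,1],
    [0,0,0,0,0,0,1],
    [0,0,0,0,0,0,1]
  ]
}}

```text
clock: 4.33
ee_pos: [0.4999, 0.2728, 0.1251]
orientation: [3.138, 0.379, 1.482]
ft_force: [-0.7, 0.6, 0.2]
opening: 0.0646
grasp_force: 0.0
```

>>> {"op": "step_arm", "data": {
  "moves": [
    [0,0,0,0,0,0,1],
    [0,0,0,0,0,0,1],
    [0,0,0,0,0,0,1],
    [0,0,0,0,0,0,1],
    [0,0,0,0,0,0,1]
  ]
}}

```text
clock: 4.75
ee_pos: [0.4991, 0.2721, 0.1239]
orientation: [3.14, 0.38, 1.483]
ft_force: [0.5, 0.6, 0.1]
opening: 0.031
grasp_force: 0.0
```

>>> {"op": "step_arm", "data": {
  "moves": [
    [0,0,0,0,0,0,1],
    [0,0,0,0,0,0,1],
    [0,0,0,0,0,0,1],
    [0,0,0,0,0,0,1],
    [0,0,0,0,0,0,1]
  ]
}}

```text
clock: 5.17
ee_pos: [0.4989, 0.2721, 0.1237]
orientation: [3.141, 0.38, 1.483]
ft_force: [0.2, 0.1, -1.1]
opening: 0.0159
grasp_force: 30.0
```

>>> {"op": "step_arm", "data": {
  "moves": [
    [-1,0,-3,0,0,0,1],
    [-4,0,-9,0,0,0,1],
    [-7,0,-18,0,0,0,1],
    [-12,0,-30,0,0,0,1],
    [-17,0,-42,0,0,0,1]
  ]
}}

```text
clock: 5.58
ee_pos: [0.4991, 0.2719, 0.1706]
orientation: [3.14, 0.38, 1.483]
ft_force: [0.1, -1.1, -3.5]
opening: 0.0161
grasp_force: 30.0
```

```bash
cat >> h.py <<'E'
BOX2=[((0,.046,.04),(.006,.003,.028)),((0,-.046,.04),(.006,.003,.028))]
def tray_in_hand(cams=('wrist','scene')):
    """fit tray held in hand; returns tray pose; save picture"""
    import cv2
    BOX.extend(b for b in BOX2 if b not in BOX)
    s,p,r=state();Q=[]
    T=r*FLIP;o=p-T.apply([0,0,.072])
    for c in cams:
        k=arm.calibration(c);im,d=arm.grab_frame(c);cv2.imwrite(f"pics/{c}_{s['clock']:.2f}.png",im[:,:,::-1])
        q=cloud(c,d,k)[d>0];l=(q-o)@T.as_matrix()
        Q.append(q[(np.abs(l[:,0])<.11)&(np.abs(l[:,1])<.06)&(l[:,2]>-.012)&(l[:,2]<.07)])
    Q=np.vstack(Q);e=T.as_euler('ZYX')
    x,m=fit_tray(Q,[*o,e[0],e[1]])
    print('clock',s['clock'],'n',len(Q),'fit',x[:3].round(4),np.degrees(x[3:]).round(1),'err',round(m,4))
    Tf=R.from_euler('ZYX',[x[3],x[4],0])
    print('tray in tool: off(mm, tray axes of tool)',(1000*T.inv().apply(x[:3]-p)).round(1),'rot',(T.inv()*Tf).as_rotvec(degrees=True).round(1))
    return x
E
python3 - <<'E'
from h import *
tray_in_hand(('wrist',))
E
```

```text
clock 5.5833 n 27169 fit [0.4967 0.2461 0.1037] [-95.1 -21.9] err 0.0009
tray in tool: off(mm, tray axes of tool) [ -0.8  -0.2 -71.7] rot [-0.1 -0.1 -0. ]
```

```bash
cat >> h.py <<'E'
OFF=np.array([-.0008,-.0002,-.0717])
def by_lip(lip,yaw,up,dx=0):
    T=trayrot(yaw,up);o=np.array(lip)-T.apply([.09,0,.004]);return o-T.apply(OFF),T*FLIP
PH=-30.3
def lipat(r,z): a=np.radians(PH);return [r*np.cos(a),r*np.sin(a),z]
def polar(A,B,n):
    (p,q),(P,Q)=A,B;out=[];from scipy.spatial.transform import Slerp
    sl=Slerp([0,1],R.concatenate([q,Q]))
    r0,r1=np.hypot(*p[:2]),np.hypot(*P[:2]);a0,a1=np.arctan2(p[1],p[0]),np.arctan2(P[1],P[0])
    for i in range(1,n+1):
        f=i/n;r=r0+f*(r1-r0);a=a0+f*(a1-a0);out.append((np.array([r*np.cos(a),r*np.sin(a),p[2]+f*(P[2]-p[2])]),sl(f)))
    return out
E
python3 - <<'E'
from h import *
s,p,r=state()
A=(p+[0,0,.06],r)
E=by_lip(lipat(.505,.14),PH,8)
print(E[0],np.hypot(*E[0][:2]))
plan([A]+polar(A,E,5))
E
```

```text
[ 0.35171535 -0.20529421  0.19462691] 0.40724611844360986
[-22.2   0.3 -55.8] [0. 0. 0.] | len 60.0 0.0
[-104.5   24.1   50. ] [ -3.27   2.47 -12.55] | len 118.0 13.2
[-99.7 -26.5  43.3] [ -3.27   2.47 -12.55] | len 112.0 13.2
[-75.1 -66.8  32.2] [ -3.27   2.47 -12.55] | len 106.0 13.2
[-37.4 -89.8  19.8] [ -3.27   2.47 -12.55] | len 99.0 13.2
[  4.4 -92.5   9.1] [ -3.27   2.47 -12.55] | len 93.0 13.2
```

>>> {"op": "step_arm", "data": {
  "moves": [
    [-5,0,-12,0,0,0,1],
    [-10,0,-25,0,0,0,1],
    [-15,0,-38,0,0,0,1],
    [-20,0,-50,0,0,0,1],
    [-22,0,-56,0,0,0,1]
  ]
}}

```text
clock: 6.05
ee_pos: [0.4997, 0.2725, 0.2318]
orientation: [3.138, 0.379, 1.482]
ft_force: [0.1, 0.3, -3.5]
opening: 0.0157
grasp_force: 30.0
```

>>> {"op": "step_arm", "data": {
  "moves": [
    [-10,2,5,-0.3,0.3,-1.3,1],
    [-29,7,14,-0.9,0.7,-3.5,1],
    [-52,12,25,-1.6,1.2,-6.3,1],
    [-78,18,37,-2.4,1.8,-9.4,1],
    [-104,24,50,-3.3,2.5,-12.5,1]
  ]
}}

```text
clock: 6.47
ee_pos: [0.5127, 0.1547, 0.2217]
orientation: [-3.119, 0.334, 1.719]
ft_force: [0.4, -1.2, -3.9]
opening: 0.016
grasp_force: 30.0
```

>>> {"op": "step_arm", "data": {
  "moves": [
    [-20,-5,9,-0.7,0.5,-2.5,1],
    [-40,-11,17,-1.3,1,-5,1],
    [-60,-16,26,-2,1.5,-7.5,1],
    [-80,-21,35,-2.6,2,-10,1],
    [-100,-26,43,-3.3,2.5,-12.5,1]
  ]
}}

```text
clock: 6.88
ee_pos: [0.5009, 0.0432, 0.2143]
orientation: [-3.106, 0.284, 1.945]
ft_force: [0.2, -0.3, -4.6]
opening: 0.0157
grasp_force: 30.0
```

>>> {"op": "step_arm", "data": {
  "moves": [
    [-15,-13,6,-0.7,0.5,-2.5,1],
    [-30,-27,13,-1.3,1,-5,1],
    [-45,-40,19,-2,1.5,-7.5,1],
    [-60,-54,26,-2.6,2,-10,1],
    [-75,-67,32,-3.3,2.5,-12.5,1]
  ]
}}

```text
clock: 7.3
ee_pos: [0.4662, -0.0561, 0.2068]
orientation: [-3.106, 0.232, 2.169]
ft_force: [-0.1, -0.4, -3.7]
opening: 0.0156
grasp_force: 30.0
```

>>> {"op": "step_arm", "data": {
  "moves": [
    [-7,-18,4,-0.7,0.5,-2.5,1],
    [-15,-36,8,-1.3,1,-5,1],
    [-22,-54,12,-2,1.5,-7.5,1],
    [-30,-72,16,-2.6,2,-10,1],
    [-37,-90,20,-3.3,2.5,-12.5,1]
  ]
}}

```text
clock: 7.72
ee_pos: [0.4137, -0.1397, 0.1991]
orientation: [-3.119, 0.182, 2.391]
ft_force: [0.7, -0.1, -2.7]
opening: 0.0159
grasp_force: 30.0
```

>>> {"op": "step_arm", "data": {
  "moves": [
    [1,-24,2,-0.9,0.7,-3.3,1],
    [2,-48,5,-1.7,1.3,-6.5,1],
    [3,-68,7,-2.5,1.9,-9.4,1],
    [4,-84,8,-3,2.2,-11.5,1],
    [4,-92,9,-3.3,2.5,-12.5,1]
  ]
}}

```text
clock: 8.13
ee_pos: [0.3477, -0.2053, 0.1913]
orientation: [-3.141, 0.135, 2.61]
ft_force: [-0.3, 0.4, -4.6]
opening: 0.0157
grasp_force: 30.0
```

Run:
```python
from h import *
s,p,r=state();print(s['clock'],np.round(s['joints'],2),p.round(4),(r*FLIP).as_euler('ZYX',degrees=True).round(1))
x=tray_in_hand(('wrist','scene'))
c=np.array([np.cos(np.radians(PH)),np.sin(np.radians(PH))])
M=R.from_euler('ZYX',[x[3],x[4],0]);print('lip',(x[:3]+M.apply([.09,0,.004])).round(4))
import glob,cv2
f=sorted(glob.glob('pics/wrist_*'))[-1];print(f)
a=cv2.imread(sorted(glob.glob('pics/scene_*'))[-1])[80:380,80:480];b=cv2.imread(f);cv2.imwrite('pics/v1.png',np.hstack([cv2.resize(a,(400,300)),cv2.resize(b,(400,300))]))
```

```text
8.1333 [-0.73  0.03  2.04  0.03  0.93 -1.79] [ 0.3477 -0.2053  0.1913] [-30.5  -7.7  -0. ]
clock 8.1333 n 29664 fit [ 0.3564 -0.2102  0.1203] [-30.3  -7.7] err 0.0011
tray in tool: off(mm, tray axes of tool) [  0.3   0.2 -71.7] rot [0.  0.  0.2]
lip [ 0.433  -0.2549  0.1364]
pics/wrist_8.13.png
```

View pics/v1.png

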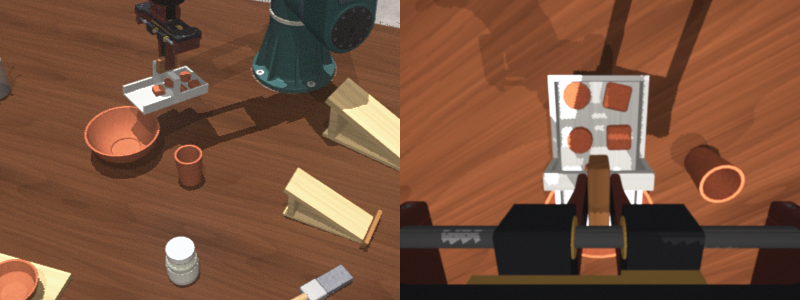

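The tray is held as expected with all pieces still in it: in the left panel the lip sits over the bowl at (130,110), and in the right panel the pieces lie in the back half. Next is tipping about the lip.

Run:
```python
from h import *
plan([by_lip(lipat(r,z),PH,u) for r,z,u in((.505,.112,-2),(.505,.088,-12),(.505,.080,-20),(.505,.076,-25),(.505,.074,-30),(.505,.072,-35),(.505,.072,-40),(.505,.072,-45))])
```

```text
[-12.3   1.7  10.4] [-0.02  9.79 -0.36] | len 16.0 9.8
[-13.9   0.    9.5] [ 0. 10.  0.] | len 17.0 10.0
[-12.    0.   -3.9] [-0.  8.  0.] | len 13.0 8.0
[-7.6 -0.  -3.8] [ 0.  5. -0.] | len 8.0 5.0
[-7.1 -0.  -5.7] [-0.  5.  0.] | len 9.0 5.0
[-7.2 -0.  -5.8] [ 0.  5. -0.] | len 9.0 5.0
[-6.2  0.  -7.5] [0. 5. 0.] | len 10.0 5.0
[-6.2 -0.  -7.5] [ 0.  5. -0.] | len 10.0 5.0
```

>>> {"op": "step_arm", "data": {
  "moves": [
    [-2,0.3,2,0,2,0,1],
    [-5,0.7,4,0,4,-0.1,1],
    [-7,1,6,0,6,-0.2,1],
    [-10,1.4,8,0,8,-0.3,1],
    [-12,1.7,10.4,0,9.8,-0.3,1]
  ]
}}

```text
clock: 8.65
ee_pos: [0.3631, -0.2096, 0.183]
orientation: [-3.141, -0.035, 2.614]
ft_force: [-0.7, 0.6, -4.2]
opening: 0.0159
grasp_force: 30.0
```

>>> {"op": "step_arm", "data": {
  "moves": [
    [-3,0,2,0,2,0,1],
    [-6,0,4,0,4,0,1],
    [-8,0,6,0,6,0,1],
    [-11,0,8,0,8,0,1],
    [-14,0,9.5,0,10,0,1]
  ]
}}

```text
clock: 9.07
ee_pos: [0.3748, -0.2163, 0.1728]
orientation: [-3.141, -0.21, 2.614]
ft_force: [0.7, 0.5, -3.1]
opening: 0.016
grasp_force: 30.0
```

>>> {"op": "step_arm", "data": {
  "moves": [
    [-2,0,-0.5,0,1.6,0,1],
    [-5,0,-1.5,0,3.2,0,1],
    [-7,0,-2.5,0,4.8,0,1],
    [-10,0,-3.2,0,6.4,0,1],
    [-12,0,-4,0,8,0,1]
  ]
}}

```text
clock: 9.48
ee_pos: [0.3861, -0.2228, 0.1742]
orientation: [-3.141, -0.348, 2.614]
ft_force: [0.5, 0.3, -3.7]
opening: 0.0156
grasp_force: 30.0
```

```bash
cat >> h.py <<'E'
def pieces_view(n):
    import cv2
    k={};ims=[]
    for c in('scene','wrist'):
        im,d=arm.grab_frame(c);ims.append(im)
    a=ims[0][100:300,130:330];cv2.imwrite(f'pics/{n}.png',np.hstack([cv2.resize(a,(400,400)),cv2.resize(ims[1],(400,400))])[:,:,::-1])
E
python3 - <<'E'
from h import *
s,p,r=state();print(s['clock'],p.round(4),(r*FLIP).as_euler('ZYX',degrees=True).round(1),s['ft_force'])
x=tray_in_hand(('wrist',));M=R.from_euler('ZYX',[x[3],x[4],0]);print('lip',(x[:3]+M.apply([.09,0,.004])).round(4))
for q in ('piece0','piece1'):print(q,[(np.round(a['rect']).tolist(),round(a['confidence'],2)) for a in arm.find_in(q,'wrist')])
E
```

```text
9.4833 [ 0.3861 -0.2228  0.1742] [-30.2  19.9  -0.1] [ 0.47075181  0.31784483 -3.72692383]
clock 9.4833 n 27147 fit [ 0.3651 -0.2106  0.1069] [-30.1  19.6] err 0.001
tray in tool: off(mm, tray axes of tool) [  0.    0.1 -71.6] rot [ 0.  -0.3  0.1]
lip [ 0.4395 -0.2538  0.0805]
piece0 [([352.0, 219.0, 45.0, 46.0], 0.8), ([285.0, 153.0, 41.0, 48.0], 0.79), ([348.0, 154.0, 46.0, 45.0], 0.74)]
piece1 [([352.0, 219.0, 45.0, 46.0], 0.8), ([285.0, 153.0, 41.0, 48.0], 0.79), ([348.0, 154.0, 46.0, 45.0], 0.74)]
```

>>> {"op": "step_arm", "data": {
  "moves": [
    [-1.5,0,-0.8,0,1,0,1],
    [-3,0,-1.6,0,2,0,1],
    [-4.5,0,-2.4,0,3,0,1],
    [-6,0,-3,0,4,0,1],
    [-7.6,0,-3.8,0,5,0,1]
  ]
}}

```text
clock: 10.05
ee_pos: [0.3924, -0.2275, 0.1751]
orientation: [3.141, -0.437, 2.614]
ft_force: [-0.9, 0.0, -3.7]
opening: 0.0156
grasp_force: 30.0
```

>>> {"op": "step_arm", "data": {
  "moves": [
    [-1.5,0,-1.2,0,1,0,1],
    [-3,0,-2.3,0,2,0,1],
    [-7.1,0,-5.7,0,5,0,1],
    [-7.1,0,-5.7,0,5,0,1],
    [-7.1,0,-5.7,0,5,0,1]
  ]
}}

```text
clock: 10.47
ee_pos: [0.4004, -0.2321, 0.1766]
orientation: [3.141, -0.523, 2.614]
ft_force: [-0.1, -0.5, -3.6]
opening: 0.0157
grasp_force: 30.0
```

Run:
```python
from h import *
x=tray_in_hand(('wrist',));M=R.from_euler('ZYX',[x[3],x[4],0]);print('lip',(x[:3]+M.apply([.09,0,.004])).round(4))
for q in ('piece0',):print(q,[(np.round(a['rect']).tolist(),round(a['confidence'],2)) for a in arm.find_in(q,'wrist')])
pieces_view('v2')
```

```text
clock 10.4667 n 26991 fit [ 0.3689 -0.2136  0.1149] [-30.3  29.4] err 0.0009
tray in tool: off(mm, tray axes of tool) [ -0.9   0.1 -71.7] rot [ 0.  -0.5 -0. ]
lip [ 0.4383 -0.2541  0.0742]
piece0 [([283.0, 184.0, 42.0, 45.0], 0.89), ([287.0, 233.0, 40.0, 44.0], 0.82), ([349.0, 180.0, 41.0, 46.0], 0.56)]
```

View pics/v2.png

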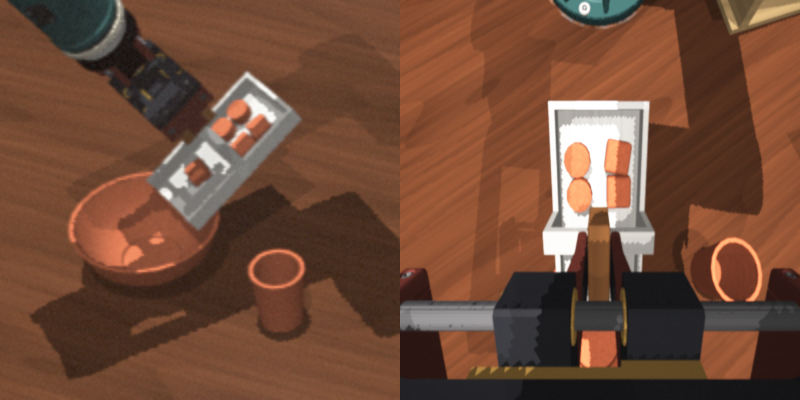

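Left panel: the lip (170,205) is inside the bowl and the pieces are starting to creep. I'll tip a little further, slowly.

>>> {"op": "step_arm", "data": {
  "moves": [
    [-1.5,0,-1.2,0,1,0,1],
    [-3,0,-2.4,0,2,0,1],
    [-3,0,-2.4,0,2,0,1],
    [-3,0,-2.4,0,2,0,1],
    [-3,0,-2.4,0,2,0,1]
  ]
}}

```text
clock: 11.08
ee_pos: [0.4032, -0.2336, 0.1777]
orientation: [3.141, -0.558, 2.614]
ft_force: [-0.7, 0.4, -4.1]
opening: 0.0159
grasp_force: 30.0
```

>>> {"op": "step_arm", "data": {
  "moves": [
    [0,0,0,0,0,0,1],
    [0,0,0,0,0,0,1],
    [0,0,0,0,0,0,1],
    [0,0,0,0,0,0,1],
    [0,0,0,0,0,0,1]
  ]
}}

```text
clock: 11.5
ee_pos: [0.4031, -0.2336, 0.1779]
orientation: [3.141, -0.558, 2.614]
ft_force: [0.0, -0.1, -3.3]
opening: 0.0161
grasp_force: 30.0
```

>>> {"op": "step_arm", "data": {
  "moves": [
    [-1,0,-1,0,0.7,0,1],
    [-2.5,0,-2,0,1.6,0,1],
    [-4.3,0,-3.5,0,3,0,1],
    [-4.3,0,-3.5,0,3,0,1],
    [-4.3,0,-3.5,0,3,0,1]
  ]
}}

```text
clock: 11.92
ee_pos: [0.4082, -0.2366, 0.178]
orientation: [3.141, -0.611, 2.614]
ft_force: [0.3, 0.3, -3.4]
opening: 0.0158
grasp_force: 30.0
```

Run:
```python
from h import *
x=tray_in_hand(('wrist',));M=R.from_euler('ZYX',[x[3],x[4],0]);print('lip',(x[:3]+M.apply([.09,0,.004])).round(4))
for c in('wrist','scene'):
  if c=='scene': arm.grab_frame(c)
  print(c,[(np.round(a['rect']).tolist(),round(a['confidence'],2)) for a in arm.find_in('piece0',c)])
```

```text
clock 11.9167 n 26993 fit [ 0.3723 -0.2155  0.1199] [-30.2  34.1] err 0.0008
tray in tool: off(mm, tray axes of tool) [ -0.7   0.1 -71.5] rot [-0.  -0.9 -0. ]
lip [ 0.4386 -0.2542  0.0728]
wrist [([283.0, 260.0, 31.0, 25.0], 0.92), ([287.0, 230.0, 35.0, 44.0], 0.89), ([351.0, 260.0, 39.0, 29.0], 0.71), ([347.0, 225.0, 43.0, 40.0], 0.61)]
scene [([268.0, 247.0, 28.0, 43.0], 0.74), ([229.0, 177.0, 15.0, 7.0], 0.69), ([237.0, 189.0, 13.0, 10.0], 0.64), ([215.0, 204.0, 13.0, 8.0], 0.54), ([239.0, 166.0, 7.0, 10.0], 0.47)]
```

>>> {"op": "step_arm", "data": {
  "moves": [
    [0,0,0,0,0,0,1],
    [0,0,0,0,0,0,1],
    [0,0,0,0,0,0,1],
    [0,0,0,0,0,0,1],
    [0,0,0,0,0,0,1]
  ]
}}

```text
clock: 12.53
ee_pos: [0.4078, -0.2364, 0.1787]
orientation: [3.141, -0.61, 2.614]
ft_force: [-0.5, 0.4, -2.0]
opening: 0.0157
grasp_force: 30.0
```

>>> {"op": "step_arm", "data": {
  "moves": [
    [0,0,0,0,0,0,1],
    [0,0,0,0,0,0,1],
    [0,0,0,0,0,0,1],
    [0,0,0,0,0,0,1],
    [0,0,0,0,0,0,1]
  ]
}}

```text
clock: 12.95
ee_pos: [0.4078, -0.2364, 0.1786]
orientation: [3.141, -0.61, 2.614]
ft_force: [1.2, 0.6, -2.4]
opening: 0.0159
grasp_force: 30.0
```

>>> {"op": "step_arm", "data": {
  "moves": [
    [-1,0,-1,0,0.7,0,1],
    [-2.5,0,-2,0,1.6,0,1],
    [-4.3,0,-3.8,0,3,0,1],
    [-4.3,0,-3.8,0,3,0,1],
    [-4.3,0,-3.8,0,3,0,1]
  ]
}}

```text
clock: 13.37
ee_pos: [0.4131, -0.2395, 0.1786]
orientation: [3.141, -0.663, 2.614]
ft_force: [0.0, -0.0, -3.2]
opening: 0.0157
grasp_force: 30.0
```

Run:
```python
from h import *
arm.grab_frame('wrist')
print([(np.round(a['rect']).tolist(),round(a['confidence'],2)) for a in arm.find_in('piece0','wrist')])
pieces_view('v3')
```

```text
[([297.0, 427.0, 9.0, 28.0], 0.7), ([333.0, 430.0, 33.0, 25.0], 0.62), ([308.0, 434.0, 9.0, 19.0], 0.51), ([332.0, 401.0, 25.0, 10.0], 0.5)]
```

View pics/v3.png

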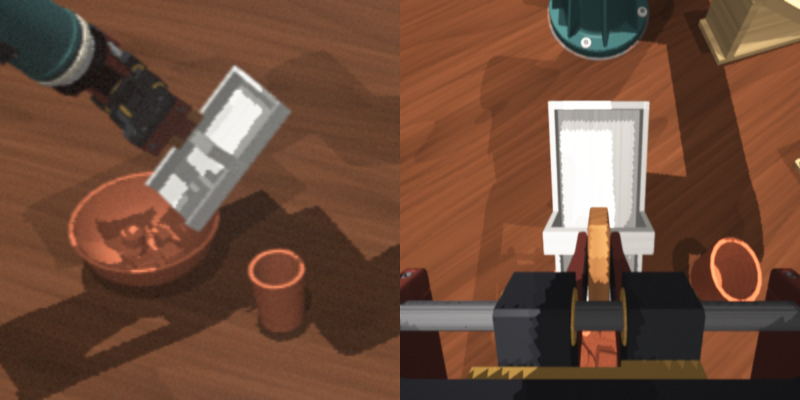

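All five pieces are in the bowl (left panel around (145,235)) and the tray is empty. I'll back the tray out along its own plane and then return it.

>>> {"op": "step_arm", "data": {
  "moves": [
    [10,0,-1,0,0,0,1],
    [25,0,-2,0,0,0,1],
    [45,0,-4,0,0,0,1],
    [65,0,-6,0,0,0,1],
    [80,0,-8,0,0,0,1]
  ]
}}

```text
clock: 13.98
ee_pos: [0.3607, -0.2089, 0.2368]
orientation: [3.141, -0.663, 2.614]
ft_force: [0.7, 0.2, -2.4]
opening: 0.0155
grasp_force: 30.0
```

Run:
```python
from h import *
s,p,r=state();print(p,s['ft_force'])
T=trayrot(-95,22);home=np.array([.4970,.2551,.0530])
E=(home+T.apply([.006,0,.05])-T.apply([-.0005,0,-.0717]),T*FLIP)
mid=(p+[0,0,-.0],trayrot(-33,0)*FLIP)
L=polar(mid,E,6)
L=[(q+[0,0,.03*np.sin(np.pi*(i+1)/6)],w) for i,(q,w) in enumerate(L)]
plan([mid]+L)
print([l[0].round(3) for l in L])
```

```text
[ 0.36071442 -0.20887549  0.23676416] [ 0.72545032  0.16357826 -2.42523225]
[0. 0. 0.] [ -0.91 -37.96   2.67] | len 0.0 38.1
[-16.4  78.8  -3.6] [ 1.98 -3.3  10.2 ] | len 81.0 10.9
[14.1 83.8 -2.9] [ 1.98 -3.3  10.2 ] | len 85.0 10.9
[46.3 77.  -2. ] [ 1.98 -3.3  10.2 ] | len 90.0 10.9
[75.6 58.1 -2.1] [ 1.98 -3.3  10.2 ] | len 95.0 10.9
[97.  28.7 -3.9] [ 1.98 -3.3  10.2 ] | len 101.0 10.9
[106.1  -8.1  -7.5] [ 1.98 -3.3  10.2 ] | len 107.0 10.9
[array([ 0.417, -0.152,  0.24 ]), array([ 0.464, -0.081,  0.24 ]), array([0.499, 0.002, 0.233]), array([0.518, 0.094, 0.217]), array([0.519, 0.193, 0.195]), array([0.5  , 0.295, 0.168])]
```

>>> {"op": "step_arm", "data": {
  "moves": [
    [0,0,0,-0.2,-6,0.5,1],
    [0,0,0,-0.4,-13,1,1],
    [0,0,0,-0.6,-20,1.5,1],
    [0,0,0,-0.8,-27,2,1],
    [0,0,0,-0.9,-34,2.6,1]
  ]
}}

```text
clock: 14.4
ee_pos: [0.362, -0.2098, 0.2361]
orientation: [-3.14, -0.062, 2.566]
ft_force: [-0.8, -0.7, -2.7]
opening: 0.0159
grasp_force: 30.0
```

>>> {"op": "step_arm", "data": {
  "moves": [
    [-2,10,0,0.2,-1,1.5,1],
    [-5,25,-1,0.6,-3,3.5,1],
    [-8,41,-2,1,-4.5,5.5,1],
    [-12,60,-3,1.5,-6,8,1],
    [-16,79,-3.6,2,-7,10.2,1]
  ]
}}

```text
clock: 14.82
ee_pos: [0.4174, -0.1512, 0.2379]
orientation: [-3.104, 0.058, 2.388]
ft_force: [0.6, -0.7, -2.9]
opening: 0.016
grasp_force: 30.0
```

>>> {"op": "step_arm", "data": {
  "moves": [
    [3,17,0,0.4,-0.7,2,1],
    [6,34,-1,0.8,-1.3,4,1],
    [8,50,-2,1.2,-2,6,1],
    [11,67,-2,1.6,-2.6,8,1],
    [14,84,-3,2,-3.3,10.2,1]
  ]
}}

```text
clock: 15.23
ee_pos: [0.4646, -0.0804, 0.2366]
orientation: [-3.084, 0.123, 2.213]
ft_force: [-0.4, -0.4, -2.3]
opening: 0.0159
grasp_force: 30.0
```

>>> {"op": "step_arm", "data": {
  "moves": [
    [9,15,0,0.4,-0.7,2,1],
    [18,31,-1,0.8,-1.3,4,1],
    [28,46,-1,1.2,-2,6,1],
    [37,62,-2,1.6,-2.6,8,1],
    [46,77,-2,2,-3.3,10.2,1]
  ]
}}

```text
clock: 15.65
ee_pos: [0.499, 0.0019, 0.2288]
orientation: [-3.077, 0.192, 2.037]
ft_force: [-0.5, -0.1, -1.4]
opening: 0.0158
grasp_force: 30.0
```

>>> {"op": "step_arm", "data": {
  "moves": [
    [15,12,0,0.4,-0.7,2,1],
    [30,23,-1,0.8,-1.3,4,1],
    [45,35,-1,1.2,-2,6,1],
    [60,46,-2,1.6,-2.6,8,1],
    [76,58,-2,2,-3.3,10.2,1]
  ]
}}

```text
clock: 16.07
ee_pos: [0.5171, 0.0939, 0.2128]
orientation: [-3.082, 0.261, 1.858]
ft_force: [-0.3, -0.3, -2.7]
opening: 0.0157
grasp_force: 30.0
```

Run:
```python
from h import *
s,p,r=state();print(s['clock'],p.round(4),(r*FLIP).as_euler('ZYX',degrees=True).round(1))
tray_in_hand(('wrist',))
T=trayrot(-95,22);home=np.array([.4970,.2551,.0530])
f=lambda h,x:(home+T.apply([x,0,h])-T.apply([-.0005,0,-.0717]),T*FLIP)
E=f(.05,.006);plan(polar((p,r),E,2))
```

```text
16.0667 [0.5171 0.0939 0.2128] [-73.5 -14.9  -3.4]
clock 16.0667 n 26966 fit [0.5194 0.0744 0.1417] [-73.4 -15.6] err 0.0008
tray in tool: off(mm, tray axes of tool) [  0.4   1.  -73.7] rot [ 3.4 -0.7  0.1]
[93.5 27.  -4.4] [ 1.78 -3.33 10.18] | len 97.0 10.9
[104.9  -7.9 -11.6] [ 1.72 -3.18 10.28] | len 106.0 10.9
```

>>> {"op": "step_arm", "data": {
  "moves": [
    [19,5,-1,0.4,-0.7,2,1],
    [37,11,-2,0.8,-1.3,4,1],
    [56,16,-3,1.2,-2,6,1],
    [75,21,-4,1.5,-2.6,8,1],
    [93.5,27,-4.4,1.8,-3.3,10.2,1]
  ]
}}

```text
clock: 16.53
ee_pos: [0.5173, 0.1888, 0.1914]
orientation: [-3.104, 0.327, 1.676]
ft_force: [1.3, -0.1, -3.4]
opening: 0.0158
grasp_force: 30.0
```

>>> {"op": "step_arm", "data": {
  "moves": [
    [27,-2,-3,0.4,-0.7,2.5,1],
    [53,-4,-6,0.8,-1.5,5,1],
    [77,-6,-9,1.2,-2.3,7.5,1],
    [95,-7,-10.5,1.5,-2.9,9.5,1],
    [105,-7.9,-11.6,1.7,-3.2,10.3,1]
  ]
}}

```text
clock: 16.95
ee_pos: [0.4988, 0.2921, 0.1683]
orientation: [-3.14, 0.386, 1.487]
ft_force: [-0.4, -0.4, -2.8]
opening: 0.0154
grasp_force: 30.0
```

Run:
```python
from h import *
s,p,r=state();print(s['clock'],p.round(4),(r*FLIP).as_euler('ZYX',degrees=True).round(1))
x=tray_in_hand(('wrist',))
T=trayrot(-95,22);home=np.array([.4970,.2551,.0530])
M=R.from_euler('ZYX',[x[3],x[4],0]);off=(r*FLIP).inv().apply(x[:3]-p);rel=M.inv()*r
f=lambda h,d:(home+T.apply([d,0,h])-(T*M.inv()*r*FLIP).apply(off),T*rel)
plan([f(.012,.005),f(0.002,.005),f(-.001,-.001)])
print('tray now in rest frame mm',(1000*T.inv().apply(x[:3]-home)).round(1))
# ledge front & slope in home frame from wrist cloud
k=arm.calibration('wrist');im,d=arm.grab_frame('wrist');q=T.inv().apply((cloud('wrist',d,k)[d>0]-home))*1000
l=q[(np.abs(q[:,1])<45)&(q[:,0]<-80)&(q[:,0]>-130)&(q[:,2]>-25)&(q[:,2]<25)]
H,xe=np.histogram(l[:,0],bins=range(-130,-79,3));print([(a,h,np.median(l[(l[:,0]>=a)&(l[:,0]<a+3),2]).round(1) if h else None) for a,h in zip(xe,H)])
```

```text
16.95 [0.4988 0.2921 0.1683] [-94.8 -22.1  -0.1]
clock 16.95 n 26990 fit [0.4964 0.2648 0.1017] [-94.9 -22.7] err 0.0006
tray in tool: off(mm, tray axes of tool) [  0.4   0.  -72. ] rot [ 0.  -0.6 -0.1]
[ 2.4  1.7 36.7] [0.03 0.63 0.13] | len 37.0 0.6
[-0.1  0.  10. ] [0. 0. 0.] | len 10.0 0.0
[6.  0.  3.1] [0. 0. 0.] | len 7.0 0.0
tray now in rest frame mm [ 9.4 -1.4 48.7]
[(np.int64(-130), np.int64(568), np.float64(-3.2)), (np.int64(-127), np.int64(568), np.float64(-4.5)), (np.int64(-124), np.int64(526), np.float64(-5.7)), (np.int64(-121), np.int64(538), np.float64(-6.9)), (np.int64(-118), np.int64(521), np.float64(-8.2)), (np.int64(-115), np.int64(517), np.float64(-9.3)), (np.int64(-112), np.int64(468), np.float64(-10.5)), (np.int64(-109), np.int64(519), np.float64(-11.8)), (np.int64(-106), np.int64(473), np.float64(-13.0)), (np.int64(-103), np.int64(334), np.float64(-14.1)), (np.int64(-100), np.int64(169), np.float64(11.4)), (np.int64(-97), np.int64(560), np.float64(12.0)), (np.int64(-94), np.int64(480), np.float64(12.0)), (np.int64(-91), np.int64(732), np.float64(10.9)), (np.int64(-88), np.int64(429), np.float64(-4.3)), (np.int64(-85), np.int64(88), np.float64(-4.0))]
```

>>> {"op": "step_arm", "data": {
  "moves": [
    [0.5,0.5,9,0,0.2,0,1],
    [1.2,1,18,0,0.4,0.1,1],
    [1.8,1.4,28,0,0.6,0.1,1],
    [2.4,1.7,37,0,0.6,0.1,1],
    [2.4,1.7,40,0,0.6,0.1,1]
  ]
}}

```text
clock: 17.47
ee_pos: [0.4999, 0.2753, 0.1286]
orientation: [-3.139, 0.377, 1.484]
ft_force: [-0.3, -0.3, -2.2]
opening: 0.0155
grasp_force: 30.0
```

>>> {"op": "step_arm", "data": {
  "moves": [
    [0,0,2,0,0,0,1],
    [0,0,4,0,0,0,1],
    [0,0,6,0,0,0,1],
    [0,0,7,0,0,0,1],
    [0,0,7,0,0,0,1]
  ]
}}

```text
clock: 17.88
ee_pos: [0.5008, 0.275, 0.1238]
orientation: [3.141, 0.375, 1.485]
ft_force: [0.4, -0.0, -2.3]
opening: 0.0159
grasp_force: 30.0
```

>>> {"op": "step_arm", "data": {
  "moves": [
    [0,0,0.5,0,0,0,1],
    [0,0,1,0,0,0,1],
    [0,0,1.5,0,0,0,1],
    [0,0,2,0,0,0,1],
    [0,0,2,0,0,0,1]
  ]
}}

```text
clock: 18.3
ee_pos: [0.5009, 0.2744, 0.1226]
orientation: [3.141, 0.375, 1.485]
ft_force: [-1.0, 0.1, 2.4]
opening: 0.0157
grasp_force: 30.0
```

Light contact with the slope. Next I'll slide the tray down towards the ledge.

>>> {"op": "step_arm", "data": {
  "moves": [
    [1,0,0,0,0,0,1],
    [2,0,0,0,0,0,1],
    [3,0,0,0,0,0,1],
    [4,0,0,0,0,0,1],
    [4,0,0,0,0,0,1]
  ]
}}

```text
clock: 18.72
ee_pos: [0.5016, 0.278, 0.1212]
orientation: [3.14, 0.375, 1.485]
ft_force: [0.3, -1.1, 5.4]
opening: 0.0156
grasp_force: 30.0
```

>>> {"op": "step_arm", "data": {
  "moves": [
    [0.5,0,0,0,0,0,1],
    [1,0,0,0,0,0,1],
    [1.5,0,0,0,0,0,1],
    [2,0,0,0,0,0,1],
    [2,0,0,0,0,0,1]
  ]
}}

```text
clock: 19.13
ee_pos: [0.5018, 0.2797, 0.1205]
orientation: [3.14, 0.375, 1.485]
ft_force: [0.6, -0.6, 5.0]
opening: 0.0157
grasp_force: 30.0
```

>>> {"op": "step_arm", "data": {
  "moves": [
    [0.5,0,0,0,0,0,1],
    [1,0,0,0,0,0,1],
    [1.5,0,0,0,0,0,1],
    [2,0,0,0,0,0,1],
    [2,0,0,0,0,0,1]
  ]
}}

```text
clock: 19.55
ee_pos: [0.5019, 0.2813, 0.1199]
orientation: [3.14, 0.376, 1.485]
ft_force: [-0.8, -1.6, 5.7]
opening: 0.0156
grasp_force: 30.0
```

>>> {"op": "step_arm", "data": {
  "moves": [
    [0.3,0,0,0,0,0,1],
    [0.6,0,0,0,0,0,1],
    [1,0,0,0,0,0,1],
    [1,0,0,0,0,0,1],
    [1,0,0,0,0,0,1]
  ]
}}

```text
clock: 19.97
ee_pos: [0.5019, 0.2815, 0.1199]
orientation: [3.14, 0.377, 1.485]
ft_force: [-0.0, -3.0, 8.5]
opening: 0.0157
grasp_force: 30.0
```

>>> {"op": "step_arm", "data": {
  "moves": [
    [0.4,0,0,0,0,0,1],
    [0.8,0,0,0,0,0,1],
    [1.2,0,0,0,0,0,1],
    [1.6,0,0,0,0,0,1],
    [1.6,0,0,0,0,0,1]
  ]
}}

```text
clock: 20.38
ee_pos: [0.5019, 0.2818, 0.1201]
orientation: [3.14, 0.38, 1.484]
ft_force: [-0.8, -7.0, 13.4]
opening: 0.0159
grasp_force: 30.0
```

Run:
```python
from h import *
import cv2
x=tray_in_hand(('wrist',))
T=R.from_euler('ZYX',[x[3],x[4],0])
k=arm.calibration('wrist');im,d=arm.grab_frame('wrist');q=T.inv().apply((cloud('wrist',d,k)[d>0]-x[:3]))*1000
l=q[(np.abs(q[:,1])<40)&(q[:,0]<-80)&(q[:,0]>-130)&(q[:,2]>-25)&(q[:,2]<35)]
for a in np.arange(-108,-80,1.):
    m=(l[:,0]>=a)&(l[:,0]<a+1)
    print((a,m.sum(),np.median(l[m,2]).round(1) if m.any() else None),end=' ')
cv2.imwrite('pics/w5.png',cv2.resize(im[60:330,200:450],(750,600))[:,:,::-1])
```

```text
clock 20.3833 n 30098 fit [0.4998 0.2563 0.0526] [-94.9 -22.1] err 0.0006
tray in tool: off(mm, tray axes of tool) [ -1.3   0.  -72.1] rot [-0.1 -0.3  0. ]
(np.float64(-108.0), np.int64(217), np.float64(-11.1)) (np.float64(-107.0), np.int64(230), np.float64(-11.7)) (np.float64(-106.0), np.int64(170), np.float64(-12.3)) (np.float64(-105.0), np.int64(198), np.float64(-12.2)) (np.float64(-104.0), np.int64(236), np.float64(-12.9)) (np.float64(-103.0), np.int64(161), np.float64(-13.7)) (np.float64(-102.0), np.int64(191), np.float64(-13.3)) (np.float64(-101.0), np.int64(234), np.float64(-14.1)) (np.float64(-100.0), np.int64(118), np.float64(-14.5)) (np.float64(-99.0), np.int64(0), None) (np.float64(-98.0), np.int64(0), None) (np.float64(-97.0), np.int64(129), np.float64(10.9)) (np.float64(-96.0), np.int64(260), np.float64(11.6)) (np.float64(-95.0), np.int64(237), np.float64(11.9)) (np.float64(-94.0), np.int64(172), np.float64(12.1)) (np.float64(-93.0), np.int64(241), np.float64(11.9)) (np.float64(-92.0), np.int64(259), np.float64(11.9)) (np.float64(-91.0), np.int64(216), np.float64(11.9)) (np.float64(-90.0), np.int64(173), np.float64(12.2)) (np.float64(-89.0), np.int64(257), np.float64(11.8)) (np.float64(-88.0), np.int64(130), np.float64(11.5)) (np.float64(-87.0), np.int64(267), np.float64(19.9)) (np.float64(-86.0), np.int64(169), np.float64(19.6)) (np.float64(-85.0), np.int64(232), np.float64(20.0)) (np.float64(-84.0), np.int64(265), np.float64(20.0)) (np.float64(-83.0), np.int64(266), np.float64(19.9)) (np.float64(-82.0), np.int64(296), np.float64(0.7)) (np.float64(-81.0), np.int64(197), np.float64(0.1))
```

View pics/w5.png

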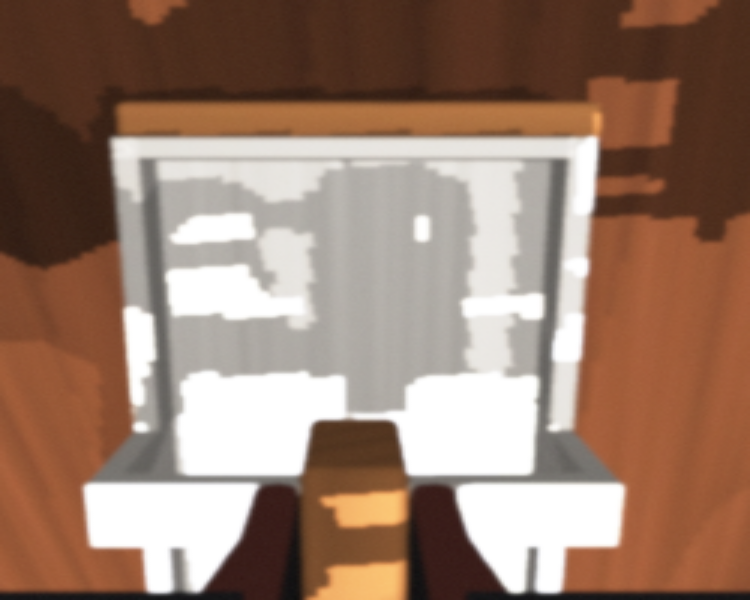

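The tray's back wall is flush and square against the ledge: ledge at (360,118), wall at (355,147), no gap. I'll ease the downward press, open the fingers and withdraw along the tool.

>>> {"op": "step_arm", "data": {
  "moves": [
    [0,0,-0.5,0,0,0,1],
    [0,0,-1.2,0,0,0,1],
    [0,0,-1.2,0,0,0,0.8],
    [0,0,-1.2,0,0,0,0],
    [0,0,-1.2,0,0,0,0]
  ]
}}

```text
clock: 20.9
ee_pos: [0.5016, 0.2848, 0.1188]
orientation: [3.141, 0.375, 1.485]
ft_force: [0.0, -0.1, 0.2]
opening: 0.0274
grasp_force: 0.0
```

>>> {"op": "step_arm", "data": {
  "moves": [
    [0,0,0,0,0,0,0],
    [0,0,0,0,0,0,0],
    [0,0,0,0,0,0,0],
    [0,0,0,0,0,0,0],
    [0,0,0,0,0,0,0]
  ]
}}

```text
clock: 21.32
ee_pos: [0.5016, 0.2845, 0.1191]
orientation: [3.141, 0.375, 1.485]
ft_force: [-0.9, 0.1, -0.1]
opening: 0.0607
grasp_force: 0.0
```

>>> {"op": "step_arm", "data": {
  "moves": [
    [0,0,-10,0,0,0,0],
    [0,0,-25,0,0,0,0],
    [0,0,-45,0,0,0,0],
    [0,0,-65,0,0,0,0],
    [0,0,-80,0,0,0,0]
  ]
}}

```text
clock: 21.73
ee_pos: [0.5046, 0.3148, 0.1959]
orientation: [3.14, 0.374, 1.485]
ft_force: [0.9, -1.3, 0.8]
opening: 0.0876
grasp_force: 0.0
```

Run:
```python
import h
from h import *
import cv2
s,p,r=state();print(s['clock'],p,s['opening'])
h.BOX.extend(h.BOX2)
k=arm.calibration('wrist');im,d=arm.grab_frame('wrist');C=cloud('wrist',d,k)
o=np.array([.4998,.2563,.0526]);T=trayrot(-95,22);l=(C-o)@T.as_matrix()
Q=C[(d>0)&(np.abs(l[...,0])<.11)&(np.abs(l[...,1])<.06)&(l[...,2]>-.003)&(l[...,2]<.105)]
x,e=fit_tray(Q,[*o,np.radians(-95),-.384]);print(x[:3].round(4),np.degrees(x[3:]).round(2),e)
T=R.from_euler('ZYX',[x[3],x[4],0]);q=T.inv().apply(C[d>0]-x[:3])*1000
q=q[(q[:,2]>8)&(q[:,2]<14)&(q[:,0]<-86)&(q[:,0]>-110)]
for sgn in(-1,1):
    m=(q[:,1]*sgn>15)&(q[:,1]*sgn<55);print('ledge x',np.percentile(q[m,0],[2,98]).round(1),end=' ')
print('ledge y',np.percentile(q[:,1],[1,99]).round(1))
b,_=arm.grab_frame('scene');cv2.imwrite('pics/v6.png',np.hstack([cv2.resize(im,(400,300)),cv2.resize(b[130:430,130:530],(400,300))])[:,:,::-1])
```

```text
21.7333 [0.50459979 0.31475403 0.19585798] 0.08756094188478748
[0.4997 0.2555 0.0525] [-94.94 -21.88] 0.0007148126452512404
ledge x [-97.3 -88.4] ledge x [-97.3 -88.3] ledge y [-207.9   49.5]
```

View pics/v6.png

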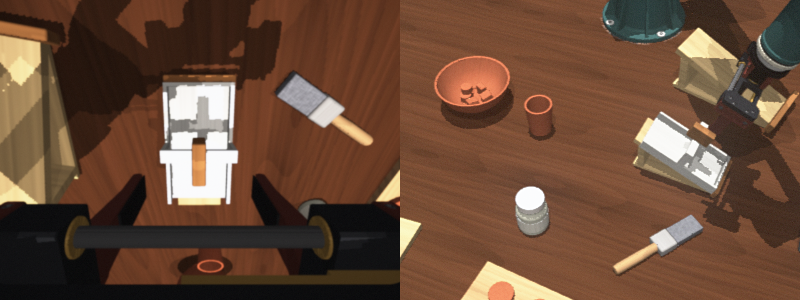

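The tray is home and the five pieces are in the bowl (right panel at (475,95)). The beaker, jar and brush haven't moved, and the gripper is clear.

```bash
python3 -c "
from cell import arm
print(arm.hand_in())"
```

```text
the job is handed in; nothing more can be done
None
```

All five clay pieces are in the bowl, the empty tray is back on its rest against the ledge with the gripper clear, and the job was handed in at about 22 s; the hand-in returned no verdict.

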